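# Set the bench timer with the pen and start it

## Robot

A 6-joint arm with a two-finger parallel gripper is mounted at the origin on a cart in front of the work surface, level with it; the furniture and walls round the work are solid. World frame = base frame: x ahead of the robot, y to its left, z up, the work surface at z = 0. Lengths are in m, angles in rad, forces in N, time in s.
With the tool pointing down it reaches from about 0.375 to 0.975 m from the base axis. Payload 3.8 kg.
Tool frame: the origin (TCP) lies at the very end of the fingers, on their centre line; the grasp point (between the pads) lies 19 mm behind it; z points along the fingers, y is the line along which they close (so a half turn about z gives the same grasp; the last joint's range is limited). The gripper opens to 88 mm and grips with 3 to 60 N. Pads are 18 mm wide; open, the fingers measure 123 mm over their backs; the gripper's body (75 mm by 187 mm) begins 45 mm behind the grasp point.
Start: joints at [-1.154, 0.264, 1.604, -0, 1.274, -0.037], TCP at [0.296, -0.607, 0.239] pointing down, gripper open.
Joint ranges: [-2.63, 2.63], [-0.94, 2.18], [0.31, 2.57], [-1.31, 4.45], [0, 2.66], [-2.55, 2.55]. Speed limits (rad/s): [2.57, 2.57, 3.14, 3.14, 3.14, 3.14].

## Interface

Orientations are given as a 3x3 rotation matrix whose columns are the frame's x, y, z axes.
In Python, from workcell import r gives the robot as it stands.
- The arm moves only by the tool arm_command, never from a script. Its argument "targets" is a list of rows, each a list of 7 numbers: the shift along the tool's x, y, z in mm, then the turn, a rotation vector about the tool's x, y, z in rad, then the finger opening in mm, from 0 to 88.1. In form: [[dx, dy, dz, ax, ay, az, gripper], ...]. A call has 1 to 20 rows; each row shifts and turns the commanded pose from where the row before left it, along the tool's axes as they then stand; what a row does not reach is not made up. A row lasts 1/12 s, in which the tool goes at most 41.7 mm and 7.16 degrees, less where a joint would pass 70% of its speed; a pose out of reach is approached as far as the arm can. A call with a gripper value outside its range is refused whole. The fingers move at their own pace and stop on an object; "newtons" is the grip in N (left out, the last holds). Time passes only in rows, so rows that do not move let the fingers close. It gives the time, the measured TCP pose, the force, the opening and the grip force at its end, in the units of the state.
- r.get_obs(): the state, without advancing time (a new reading comes with each control period).
- r.capture(name): name is "scene" or "top" or "wrist"; returns a dict with "image" (420x560x3 uint8, red, green, blue), "mtx" (3x3 intrinsics, pixels), "pose" (4x4, takes a point from camera to world coordinates). Camera axes: x right, y down, z forward; pixel columns grow to the right and rows downward; lengths in m; the calibration is good to about 2 mm. A picture is of the moment at which its call begins. There is no depth.
- r.finish_job(): hands the job in; it is judged then, once.
Trained networks look in the newest picture that a camera, given by its name, has taken for a name from the list of things; names that differ only in an ending like _2 or _b are one class to them, and where a whole thing is asked for, a point or a joint stands for the part that bears it (a point fixed in the world has none). Each returns a list of dicts, best first, with "confidence" (0 to 1); they miss things now and then, are a little off and sometimes report something else, mostly with a low value. They report only what shows in the picture. A call takes as long as a camera call.
- r.look_for(target, camera): "xyz" ([x, y, z] in m, in the coordinates of the camera as it stood for that picture, good to about 4 mm: the middle of the surface that is visible of it).
The state is a dict: "t": time; "joints": joint angles; "qd": joint speeds; "joint_torque": joint torques, N m; "position": TCP position; "ee_rot": TCP orientation; "ft_force": force on the tool from outside, world axes, zero at the start; "wrist_torque": the same for the moment, N m; "gripper_width": finger opening in m; "grasp_force": force on a finger pad.
Only numpy, scipy, OpenCV 4.12 (cv2) and the standard library are available. Lean on these libraries where they do the work, as an engineer would, in place of code of your own. Each camera call takes 0.05 s, during which the arm holds its last target. There are 200 camera calls.

## Task

The calibrators have just been made up and must stand for twelve minutes, so take the marker pen out of the tube rack and, with its lower end, enter 1-2 on the bench timer from left to right: the tens key once, then the units key twice, then the start key once, each press fully home and let up again, without ever leaning hard on the timer. Then lower the pen, foot first, into the pen pot and leave it leaning against the rim on the side nearest the robot, clear of the sampling arms behind. Leave the vials and the pot where they stand.

Things in the scene. Friction and masses are not known exactly. Their poses are not given: they have to be found in the camera images.
- timer: fixed white bench timer, 130 wide, 104 long, 44 thick, its flat face sloping up away from the robot at 25 degrees; far edge 85 above the worktop. Origin on the worktop under mid-face (mid-face is 63 up), x away from the robot, y left, z up; outward face normal (-0.423, 0, 0.906). Face: two dial windows upper left, a small collared key below each, a larger collared start key at the right
- tens_key_top (a point): middle of the top of the tens key, the leftmost key: round, 13 in diameter, in a collar of 16 bore whose rim stands 4 above the key, too narrow for a fingertip. It travels 8 straight into the face
- units_key_top (a point): middle of the top of the units key, the same kind of key 28 to the right of the tens key
- start_key_top (a point): middle of the top of the start key, the larger key at the right, 44 to the right of the units key and 4 up the slope: round, 19 in diameter, in a collar of 22 bore whose rim stands 4 above the key. It travels 4 straight into the face
- tens_key (a joint): tens key travel in m: 0 up, 0.008 home; springs back. About 1.5 N starts it, 5 N takes it home to a hard stop: press slowly and stop as the force passes 6 to 7 N. In the last five sixths a pawl pushes the dial on; only a press right home brings the next figure square into the window. Past three quarters the pawl already drops behind the next tooth, so never press twice for one step
- units_key (a joint): the same for the units key
- start_key (a joint): travel of the start key in m, 0 up, 0.004 fully home; spring return, about 2 N starts it and 5 N takes it home to a hard stop; press as slowly and stop at the same force as the others
- tens_drum (a joint): angle of the tens dial in rad: starts at 0 (window blank, figure 0), each full press of the tens key turns it 0.628 forward and it stays there (figure 1 at 0.628, shown as one dot, and so on); it cannot be turned back
- units_drum (a joint): the same for the units dial: figure 2 at 1.257
- pen: marker pen, 140 long, round barrel 12 in diameter tapering to a flat 8 wide foot, 20 g; it stands upright and loosely in a hole at one end of the tube rack, its top 146 above the worktop. Origin at the foot, z along the pen to its head
- pen_foot (a point): middle of the pen's flat lower end, with which the keys are pressed
- pen_head (a point): middle of the pen's upper end
- rack: fixed two-row tube rack 55 x 137 x 49, with square holes 15 wide and a floor 6 thick; three capped tubes stand in it, reaching 105 above the worktop. Origin at the middle of its underside
- pot: loose grey round pen pot, 350 g, 72 outside diameter, 94 high, floor 6 thick, inside diameter 61 at the floor and 65 at the rim, empty. Origin at the middle of its underside, x away from the robot, y to the left
- vial_0: calibrator vial, 22 in diameter, 45 high, standing loose in a row with its fellows between the rack and the pot; origin at its foot
- vial_1: calibrator vial like the first
- vial_2: calibrator vial like the first

How it is judged:
On the way, in this order (a step that is already met when the one before it is completed fails the run):
1. the tens key is pressed home with the pen: tens dial at 1 (within a sixth of a step), units dial at 0 (contact force between pen and timer above 1 N and value of joint tens_drum between 0.521 and 0.735 rad and value of joint units_drum between -0.107 and 0.107 rad), for 0.05 s.
2. the units key is pressed home with the pen: tens dial at 1, units dial at 1 (contact force between pen and timer above 1 N and value of joint tens_drum between 0.521 and 0.735 rad and value of joint units_drum between 0.521 and 0.735 rad), for 0.05 s.
3. the units key is pressed home again with the pen: tens dial at 1, units dial at 2 (contact force between pen and timer above 1 N and value of joint tens_drum between 0.521 and 0.735 rad and value of joint units_drum between 1.15 and 1.363 rad), for 0.05 s.
4. the start key is pressed home with the pen while the dials show 1-2 (all of step 3 and value of joint start_key above 0.0032 m), for 0.05 s.
At the end, for the whole second after the job is handed in: Dials at 1 and 2 (within a sixth of a step), keys up; pen at rest in the upright pot (pot moved under 30 mm), foot within 30 mm of the pot's underside, leaning 0.15 to 0.75 rad, head at least 30 mm from the pot's axis towards the robot and at most 30 mm to either side (value of joint tens_drum between 0.521 and 0.735 rad and value of joint units_drum between 1.15 and 1.363 rad and value of joint each of tens_key, units_key, start_key below 0.001 m and z of pen_foot in the frame of pot below 0.03 m and horizontal distance between pen_foot and pot below 0.034 m and x of pen_head in the frame of pot below -0.03 m and y of pen_head in the frame of pot between -0.03 and 0.03 m and angle between pen's own z axis and vertical between 0.15 and 0.75 rad and linear speed of pen below 0.02 m/s and angle between pot's own z axis and vertical below 0.05 rad and distance of pot from where it was at the start of the episode below 0.03 m); the robot touches nothing.
It fails at once if two keys are down together (value of joint each of tens_key, units_key above 0.002 m or value of joint each of units_key, start_key above 0.002 m or value of joint each of tens_key, start_key above 0.002 m).
It fails at once if the start key is pressed before the dials show 1-2 (value of joint start_key above 0.002 m and (value of joint tens_drum below 0.52 rad or value of joint units_drum below 1.15 rad)).
It fails at once if the pen or the robot leans on the timer with more than 45 N (contact force between any of pen, the arm, the fingers and timer above 45 N).
It fails at once if the pen is let fall instead of lowered (moves faster than 0.6 m/s out of the fingers) (contact force between the fingers and pen below 0.05 N and linear speed of pen above 0.6 m/s).
It fails at once if a vial is moved more than 20 mm or tipped, or the pot tipped (angle between pot's own z axis and vertical above 0.35 rad or distance of any of vial_0, vial_1, vial_2 from where it was at the start of the episode above 0.02 m or angle between any of vial_0, vial_1, vial_2's own z axis and vertical above 0.4 rad).
It also fails if it takes over 59 s, if anything falls off the work surface, if the arm or the gripper's body presses on something with over 40 N, if the wrist force passes 120 N, or if a joint passes its speed limit or range.

## Working session

There is one attempt and no reset: what is moved stays moved. The work goes in short steps, Python scripts to look and compute and a tool call to move; the robot and the scene stay as the last step left them, time stands still between calls to the robot, and variables do not carry over. Pictures are saved under pics/ and viewed, at most 10 in all, crops included, and the job is handed in when it is done.

Besides the shell and the picture viewer there is one more tool, called after "Request:" in YAML: its name, and indented under it one key for each argument. arm_command: Moves the arm, as the interface text tells. Its arguments: {"type":"object","properties":{"targets":{"type":"array","items":{"type":"array","items":{"type":"number"}}},"newtons":{"type":"number"}},"required":["targets"]}

```bash
ls; mkdir -p pics
cat > h.py <<'E'
import numpy as np, cv2
from workcell import r
def look(cam, names, save=None):
    c=r.capture(cam); P=np.array(c["pose"]); K=np.array(c["mtx"])
    if save: cv2.imwrite("pics/"+save, cv2.cvtColor(c["image"],cv2.COLOR_RGB2BGR))
    for n in names:
        for d in r.look_for(n,cam)[:4]:
            x=np.array(d["xyz"]); u=K@x; w=P[:3,:3]@x+P[:3,3]
            print(cam,n,round(d["confidence"],2),np.round(w*1000,1),np.round(u[:2]/u[2]))
    return c
def proj(c,p):
    P=np.array(c["pose"]);x=P[:3,:3].T@(np.array(p)-P[:3,3]);u=np.array(c["mtx"])@x;return u[:2]/u[2]
def ray(c,uv,z):
    P=np.array(c["pose"]);d=P[:3,:3]@np.linalg.inv(np.array(c["mtx"]))@np.array([uv[0],uv[1],1.]);o=P[:3,3];return o+d*(z-o[2])/d[2]
E
python3 - <<'E'
from h import *
N=["timer","tens_key_top","units_key_top","start_key_top","pen","pen_foot","pen_head","rack","pot","vial_0"]
for c in ["top","scene"]: 
    x=look(c,N,c+"0.png"); print(np.round(x["pose"],3).tolist())
o=r.get_obs();print(o["t"],o["position"],o["ee_rot"],o["ft_force"])
E
```

```text
pics
top timer 0.79 [554.1 -82.5  60.3] [356. 185.]
top pen 0.66 [487.2 341.9 112.9] [166. 214.]
top pen_foot 0.67 [482.4 345.2 117.8] [164. 216.]
top pen_head 0.56 [480.4 295.   44.8] [194. 218.]
top pen_head 0.53 [484.8 346.8 113.4] [164. 215.]
top rack 0.77 [482.9 293.5  45.6] [194. 217.]
top rack 0.38 [476.2  90.    3.5] [282. 220.]
top pot 0.58 [475.7  88.4   2.8] [282. 220.]
top vial_0 0.59 [499.2 186.   46.2] [240. 209.]
top vial_0 0.58 [529.5 184.2  43.3] [241. 197.]
top vial_0 0.42 [460.  197.1  47.6] [236. 226.]
[[-0.006, -0.998, 0.064, 0.443], [-1.0, 0.006, 0.001, 0.099], [-0.001, -0.064, -0.998, 1.02], [0.0, 0.0, 0.0, 1.0]]
scene timer 0.8 [542.4 -68.7  59.1] [336. 194.]
scene units_key_top 0.51 [ 528.9 -122.6   52.6] [357. 187.]
scene start_key_top 0.57 [ 524.  -123.1   52.4] [358. 188.]
scene pen 0.87 [481.7 349.3 101.1] [192. 319.]
scene pen_foot 0.84 [482.7 343.6 104.8] [194. 315.]
scene pen_foot 0.58 [475.8 294.2  48.6] [223. 318.]
scene pen_head 0.65 [476.2 348.1 102.1] [194. 320.]
scene pen_head 0.56 [ 530.1 -121.8   53.9] [356. 187.]
scene rack 0.96 [475.6 291.2  48. ] [225. 317.]
scene pot 0.6 [466.1  94.5  54.1] [308. 257.]
scene pot 0.32 [ 528.  -121.4   51.6] [356. 188.]
scene vial_0 0.68 [492.9 189.2  25.6] [262. 286.]
scene vial_0 0.63 [454.  192.9  25.3] [275. 299.]
scene vial_0 0.46 [525.7 188.6  25.2] [251. 276.]
[[-0.695, -0.517, 0.5, 0.051], [-0.719, 0.497, -0.485, 0.551], [0.002, -0.696, -0.718, 0.821], [0.0, 0.0, 0.0, 1.0]]
1.1 [ 0.2959319  -0.60667836  0.23872111] [[ 8.98758501e-01  4.38444018e-01  1.47434770e-05]
 [ 4.38444018e-01 -8.98758500e-01 -5.11471074e-05]
 [-9.17431801e-06  5.24330868e-05 -9.99999999e-01]] [-0.69316717 -0.42210041 -0.24761329]
```

Run:
```python
import cv2,numpy as np
a=cv2.imread("pics/top0.png")[130:270,130:430];b=cv2.imread("pics/scene0.png")[130:370,140:440]
cv2.imwrite("pics/a.png",np.vstack([cv2.resize(a,(600,280),interpolation=2),cv2.resize(b,(400,320),interpolation=2) if 0 else cv2.copyMakeBorder(cv2.resize(b,(400,320),interpolation=2),0,0,0,200,0)]))
```

```text
(no output)
```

View pics/a.png

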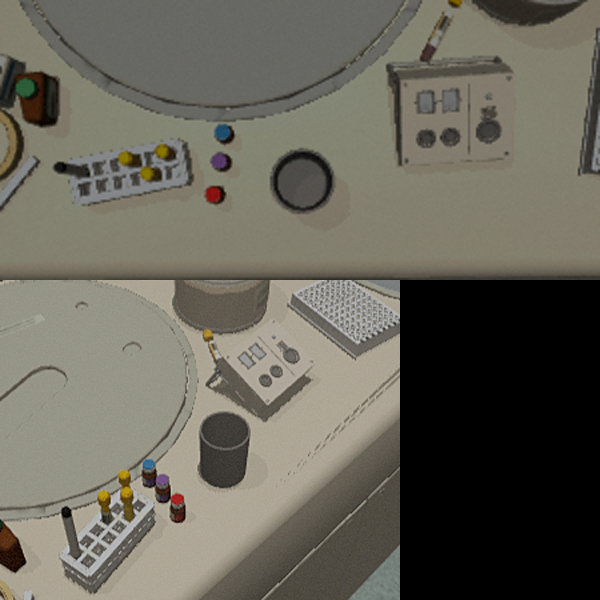

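View pics/scene0.png

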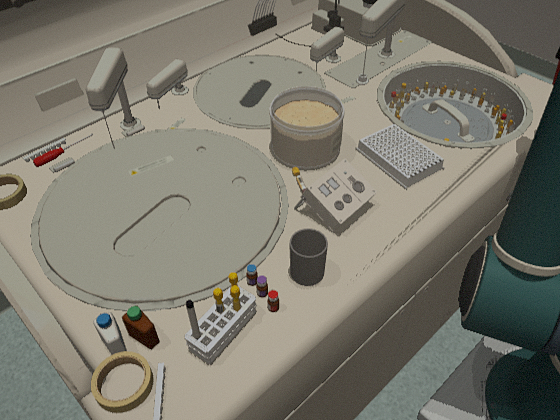

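Pen (black head) stands at the rack's left end, the vials (blue/purple/red) run in a row, then the pot at top px (282,220) and the timer at (356,185). I'll go over the timer for a wrist look first.

Request:
arm_command:
  targets:
    - [0,0,0,0,0,0.1135,45]
    - [0,0,0,0,0,0.1135,45]
    - [0,0,0,0,0,0.1135,45]
    - [0,0,0,0,0,0.1135,45]
    - [12,-36,-2,0,0,0,45]
    - [12,-36,-2,0,0,0,45]
    - [12,-36,-2,0,0,0,45]
    - [12,-36,-2,0,0,0,45]
    - [12,-36,-2,0,0,0,45]
    - [12,-36,-2,0,0,0,45]
    - [12,-36,-2,0,0,0,45]
    - [12,-36,-2,0,0,0,45]
    - [12,-36,-2,0,0,0,45]
    - [12,-36,-2,0,0,0,45]
    - [12,-36,-2,0,0,0,45]
    - [12,-36,-2,0,0,0,45]
    - [12,-36,-2,0,0,0,45]
    - [12,-36,-2,0,0,0,45]
    - [0,0,0,0,0,0,45]
    - [0,0,0,0,0,0,45]
  newtons: 40

```text
t: 2.77
position: [0.4645, -0.101, 0.2671]
ee_rot: [[1.0, 0.004, 0.001], [0.004, -1.0, -0.0], [0.001, 0.0, -1.0]]
ft_force: [0.8, -0.6, 0.4]
gripper_width: 0.045
grasp_force: 0.0
```

Run:
```python
from h import *
c=look("wrist",["timer","tens_key_top","units_key_top","start_key_top"],"w1.png")
o=r.get_obs();print(o["t"],o["position"],np.round(o["ee_rot"],3).tolist(),o["ft_force"])
print(np.round(c["pose"],3).tolist(),np.round(c["mtx"],1).tolist())
```

```text
wrist timer 0.88 [558.  -85.1  65.2] [262. 100.]
wrist timer 0.27 [ 531.2 -123.9   53.6] [296. 126.]
wrist tens_key_top 0.53 [523.1 -48.2  50.8] [231. 132.]
wrist units_key_top 0.63 [527.1 -78.5  51.9] [257. 129.]
wrist start_key_top 0.68 [ 533.7 -123.8   53.7] [296. 123.]
3.0167 [ 0.46360108 -0.10404457  0.26657129] [[1.0, -0.002, -0.0], [-0.002, -1.0, -0.0], [-0.0, 0.0, -1.0]] [0.25715329 0.14631655 0.8721    ]
[[0.005, -0.947, -0.322, 0.55], [-1.0, -0.004, -0.004, -0.099], [0.002, 0.322, -0.947, 0.413], [0.0, 0.0, 0.0, 1.0]] [[299.5, 0.0, 275.4], [0.0, 299.5, 210.5], [0.0, 0.0, 1.0]]
```

View pics/w1.png

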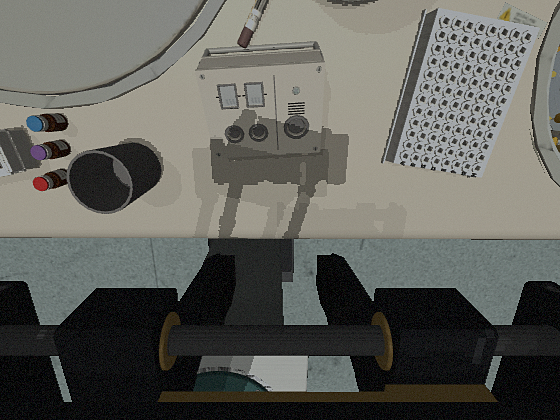

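The wrist view shows the timer keys near px (234,133), (258,132) and (296,126), with the pot at left. I'll zoom in for precise centres.

Run:
```python
import cv2
cv2.imwrite("pics/b.png",cv2.resize(cv2.imread("pics/w1.png")[60:165,195:335],None,fx=5.7,fy=5.7,interpolation=cv2.INTER_CUBIC))
```

```text
(no output)
```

View pics/b.png

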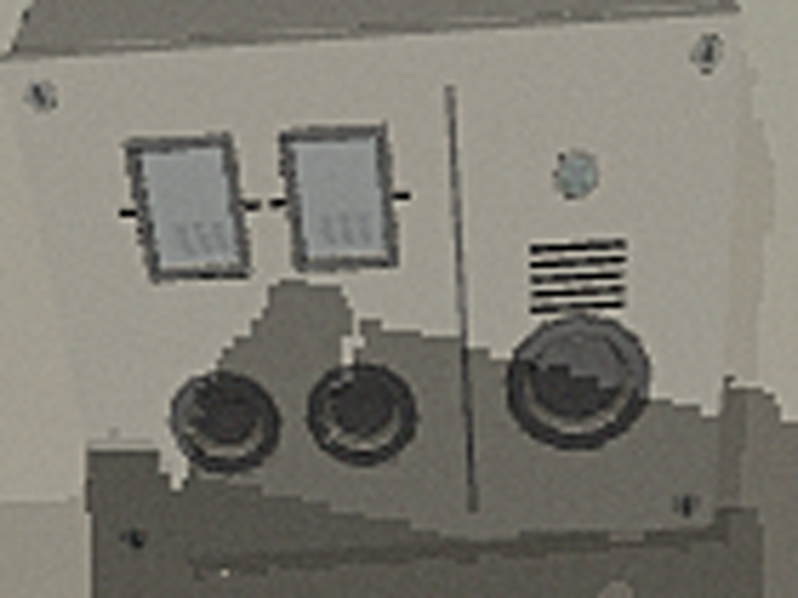

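```bash
cat > fit.py <<'E'
from h import *
from scipy.optimize import least_squares
c=r.capture("wrist")
uv=np.array([[40,96],[708,52],[135,538],[686,505],[226,421],[361,413],[578,381]])/5.7+[195,60]-0.4
ca,sa=np.cos(np.radians(25)),np.sin(np.radians(25))
def model(q):
    x,y,psi,w,l,s,t,h=q
    f=[[l,w,0],[l,-w,0],[-l,w,0],[-l,-w,0],[s,t,h],[s,t-28,h],[s+4,t-72,h]]
    f=np.array(f)*1e-3; f=np.c_[f[:,0]*ca-f[:,2]*sa, f[:,1], .063+f[:,0]*sa+f[:,2]*ca]
    R=np.array([[np.cos(psi),-np.sin(psi),0],[np.sin(psi),np.cos(psi),0],[0,0,1]])
    return f@R.T+[x*1e-3,y*1e-3,0]
def res(q): return np.r_[(np.array([proj(c,p) for p in model(q)])-uv).ravel(), (q[7]-4)*.2]
s=least_squares(res,[555,-85,0,58,46,-25,30,4])
print(np.round(s.x,2),np.round(s.fun,2)); print(np.round(model(s.x)*1000,1)[4:])
E
python3 fit.py
```

```text
[ 5.4124e+02 -9.0560e+01  6.0000e-02  5.9100e+01  4.6080e+01 -1.8450e+01
  3.5820e+01  2.3300e+00] [-0.08 -0.09 -0.11  0.09  0.09 -0.02  0.14 -0.01 -0.42  0.03  0.14 -0.04
  0.28  0.06 -0.33]
[[ 521.5  -55.8   57.3]
 [ 523.1  -83.8   57.3]
 [ 529.2 -127.5   59. ]]
```

Request:
arm_command:
  targets:
    - [-2,-37,0,0,0,0,45]
    - [-2,-37,0,0,0,0,45]
    - [-2,-37,0,0,0,0,45]
    - [-2,-37,0,0,0,0,45]
    - [-2,-37,0,0,0,0,45]
    - [-2,-37,0,0,0,0,45]
    - [-2,-37,0,0,0,0,45]
    - [-2,-37,0,0,0,0,45]
    - [-2,-37,0,0,0,0,45]
    - [-2,-37,0,0,0,0,45]
    - [-2,-37,0,0,0,0,45]
    - [-2,-37,0,0,0,0,45]
    - [0,0,0,0,0,0,45]
    - [0,0,0,0,0,0,45]

```text
t: 4.23
position: [0.4403, 0.3418, 0.2662]
ee_rot: [[1.0, 0.001, -0.001], [0.001, -1.0, -0.001], [-0.001, 0.001, -1.0]]
ft_force: [-0.2, 0.0, -0.5]
gripper_width: 0.0448
grasp_force: 0.0
```

Run:
```python
from h import *
c=look("wrist",["pen","pen_head","rack","pot","vial_0"],"w2.png")
o=r.get_obs();print(o["t"],o["position"],np.round(o["ee_rot"],3).tolist(),o["joints"])
cv2.imwrite("pics/c.png",cv2.resize(cv2.imread("pics/w2.png")[60:260,200:460],None,fx=3,fy=3,interpolation=cv2.INTER_CUBIC))
```

```text
wrist pen_head 0.67 [488.9 351.  144.4] [266. 152.]
wrist rack 0.68 [490.8 295.2  46.7] [315. 139.]
wrist rack 0.23 [493.9 348.  143.2] [269. 146.]
wrist pot 0.81 [475.9  82.8  65. ] [500. 154.]
wrist vial_0 0.92 [532.9 190.6  38.8] [405. 102.]
wrist vial_0 0.91 [496.9 196.4  40.6] [396. 134.]
wrist vial_0 0.69 [464.4 198.6  37.1] [390. 160.]
4.5333 [0.44050957 0.33980674 0.26679834] [[1.0, -0.002, 0.0], [-0.002, -1.0, -0.0], [0.0, 0.0, -1.0]] [ 6.12389551e-01  2.28001389e-02  1.82574693e+00 -1.82410614e-04
  1.29304849e+00  2.18564555e+00]
```

View pics/c.png

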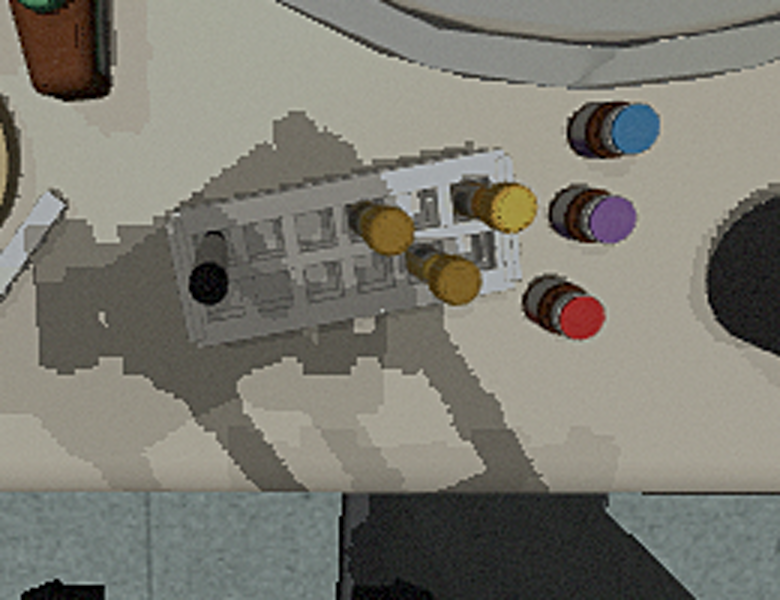

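Pen head at full px (269.5,154.5), standing in the rack's far-left hole with clear space round it; tubes are well to the right.

Run:
```python
from h import *
c=r.capture("wrist"); print(ray(c,(269.4,154.4),.146)*1000, r.get_obs()["position"])
```

```text
[487.35320719 345.66861969 146.        ] [0.44050246 0.339982   0.26689563]
```

Request:
arm_command:
  targets:
    - [24,-3,0,0,0,0,45]
    - [23,-3,0,0,0,0,45]
    - [0,0,35,0,0,0,45]
    - [0,0,35,0,0,0,45]
    - [0,0,30,0,0,0,45]
    - [0,0,25,0,0,0,45]
    - [0,0,18,0,0,0,45]
    - [0,0,12,0,0,0,45]
    - [0,0,0,0,0,0,45]
    - [0,0,0,0,0,0,8]
    - [0,0,0,0,0,0,8]
    - [0,0,0,0,0,0,8]
    - [0,0,0,0,0,0,8]
    - [0,0,0,0,0,0,8]
    - [0,0,0,0,0,0,8]
    - [0,0,0,0,0,0,8]
    - [0,0,0,0,0,0,8]
  newtons: 40

```text
t: 6.0
position: [0.4878, 0.3478, 0.1129]
ee_rot: [[1.0, -0.0, 0.002], [-0.0, -1.0, 0.001], [0.002, -0.001, -1.0]]
ft_force: [-0.7, -0.1, 5.3]
gripper_width: 0.0106
grasp_force: 40.0
```

Request:
arm_command:
  targets:
    - [0,0,-7,0,0,0,8]
    - [0,0,-20,0,0,0,8]
    - [0,0,-30,0,0,0,8]
    - [0,0,-35,0,0,0,8]
    - [0,0,-35,0,0,0,8]
    - [0,0,-30,0,0,0,8]
    - [0,15,0,0,0,0,8]
    - [-3,37,0,0,0,0,8]
    - [-3,37,0,0,0,0,8]
    - [-3,37,0,0,0,0,8]
    - [-3,37,0,0,0,0,8]
    - [-3,37,0,0,0,0,8]
    - [-3,37,0,0,0,0,8]
    - [-3,37,0,0,0,0,8]
    - [-3,37,0,0,0,0,8]
    - [-3,37,0,0,0,0,8]
    - [-2,37,0,0,0,0,8]
    - [0,22,0,0,0,0,8]
    - [0,0,0,0,0,0,8]

```text
t: 7.58
position: [0.4571, -0.0634, 0.2682]
ee_rot: [[1.0, -0.005, -0.001], [-0.005, -1.0, -0.002], [-0.001, 0.002, -1.0]]
ft_force: [-0.5, 0.9, -0.4]
gripper_width: 0.0106
grasp_force: 40.0
```

Request:
arm_command:
  targets:
    - [0,0,0,0,0,-0.06,8]
    - [0,0,0,0,0.109,0,8]
    - [0,0,0,0,0.109,0,8]
    - [0,0,0,0,0.109,0,8]
    - [0,0,0,0,0.109,0,8]
    - [0,0,0,0,0,0,8]
    - [0,0,0,0,0,0,8]

```text
t: 8.17
position: [0.4561, -0.059, 0.2673]
ee_rot: [[0.906, 0.059, 0.419], [0.053, -0.998, 0.026], [0.419, -0.001, -0.908]]
ft_force: [0.5, -0.5, 0.5]
gripper_width: 0.0105
grasp_force: 40.0
```

```bash
cat > k.py <<'E'
from h import *
K={"tens":(521.5,-55.8,57.3),"units":(523.1,-83.8,57.3),"start":(529.2,-127.5,59.)}
n=np.array([-.4222,-.0254,.906])
def dlt(key,so,L=107):
    o=r.get_obs(); R=np.array(o["ee_rot"]); t=np.array(K[key])+(so+L)*n
    print(key,so,"tool shift",np.round(R.T@(t-o["position"]*1000),1),"zerr",np.round(R.T@(-n),3),np.round(R.T@[0,-1,0],3))
E
python3 - <<'E'
from k import *
c=look("wrist",["pen","pen_foot"],"w3.png");o=r.get_obs();print(o["t"],o["position"],np.round(o["ee_rot"],3).tolist(),o["ft_force"],o["joints"])
dlt("tens",30)
for L in (0,33-19,.107*1000): print(proj(c,o["position"]+np.array(o["ee_rot"])[:,2]*L/1000))
E
```

```text
wrist pen 0.55 [458.2 -56.7 275.3] [273. 269.]
wrist pen 0.25 [526.7 -84.9  54.3] [299. 201.]
wrist pen_foot 0.67 [454.3 -53.1 273.7] [266. 276.]
wrist pen_foot 0.64 [546.5 -88.   66.3] [303. 184.]
wrist pen_foot 0.43 [529.7 -82.7  54.5] [298. 198.]
8.3167 [ 0.45935324 -0.05962453  0.27010641] [[0.905, 0.06, 0.422], [0.055, -0.998, 0.025], [0.422, 0.0, -0.906]] [0.34837493 0.34575717 0.14108761] [-0.28980389 -0.46258529  2.26517817  0.18087797  0.93435766  1.14269753]
tens 30 tool shift [-33.5  -0.1  82.2] zerr [ 0.001 -0.     1.   ] [-0.055  0.998 -0.025]
[278.29973319 266.16248166]
[278.06948374 254.21908039]
[277.12594351 205.27616252]
```

View pics/w3.png

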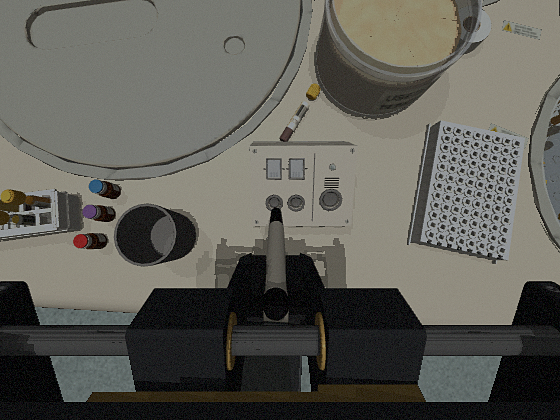

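Pen is firmly held in line with the tool, its foot at about (276,208) as predicted. Closing on the tens key.

Request:
arm_command:
  targets:
    - [-17,0,20,0,0,0,8]
    - [-17,0,20,0,0,0,8]
    - [0,0,25,0,0,0,8]
    - [0,0,20,0,0,0,8]
    - [0,0,15,0,0,0,8]
    - [0,0,0,0,0,0,8]
    - [0,0,0,0,0,0,8]

```text
t: 8.9
position: [0.4701, -0.0587, 0.1633]
ee_rot: [[0.906, 0.061, 0.419], [0.055, -0.998, 0.026], [0.42, -0.001, -0.908]]
ft_force: [0.3, -0.3, 0.2]
gripper_width: 0.0106
grasp_force: 40.0
```

Run:
```python
from k import *
c=look("wrist",["tens_key_top","units_key_top","start_key_top"],"w4.png");o=r.get_obs();print(o["t"],o["position"],np.round(o["ft_force"],2))
dlt("tens",12)
for k in K: print(k,proj(c,np.array(K[k])/1000))
print(proj(c,o["position"]+np.array(o["ee_rot"])[:,2]*.107))
cv2.imwrite("pics/d.png",cv2.resize(cv2.imread("pics/w4.png")[120:270,190:390],None,fx=4,fy=4,interpolation=cv2.INTER_CUBIC))
```

```text
wrist tens_key_top 0.72 [ 531.4 -128.7   57.6] [356. 198.]
wrist tens_key_top 0.56 [520.8 -48.9  54.6] [269. 204.]
wrist units_key_top 0.51 [532.  -82.4  58.2] [306. 194.]
wrist start_key_top 0.57 [ 530.6 -119.6   52.4] [345. 199.]
9.1 [ 0.47052669 -0.05925884  0.16540289] [ 0.24 -0.41 -0.45]
tens 12 tool shift [ 0.6 -0.4  0.6] zerr [-0.001 -0.001  1.   ] [-0.055  0.998 -0.025]
tens [276.50169371 203.57674061]
units [306.9198508  203.71372387]
start [355.01250031 199.80585494]
[277.07580862 208.38009002]
```

View pics/d.png

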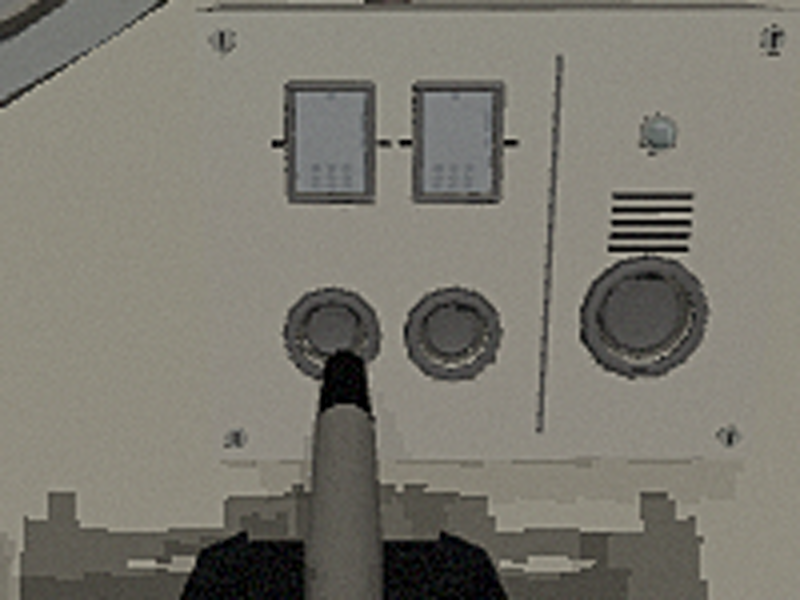

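The dials read blank. Collars are centred at full px (273,203.5), (303,203), (351,199), and the foot at (276.5,208). The keys lie about 3 mm left of my fit, so I'll correct y by +3.

Request:
arm_command:
  targets:
    - [0.5,-3.4,0,0,0,0,8]
    - [0,0,4,0,0,0,8]
    - [0,0,4,0,0,0,8]
    - [0,0,3,0,0,0,8]
    - [0,0,2,0,0,0,8]
    - [0,0,1,0,0,0,8]
    - [0,0,0,0,0,0,8]

```text
t: 9.68
position: [0.4753, -0.0552, 0.1507]
ee_rot: [[0.905, 0.06, 0.421], [0.054, -0.998, 0.025], [0.422, -0.0, -0.907]]
ft_force: [0.3, 1.0, -0.5]
gripper_width: 0.0106
grasp_force: 40.0
```

```bash
sed -i 's/-55.8/-52.8/;s/-83.8/-80.8/;s/-127.5/-124.5/' k.py
cat >> k.py <<'E'
def st(key):
    o=r.get_obs();print("t",round(o["t"],2),"Fn",round(float(n@o["ft_force"]),2),np.round(o["ft_force"],2)); dlt(key,0)
E
python3 - <<'E'
from k import *
c=look("wrist",[],"w5.png");st("tens")
o=r.get_obs();print(proj(c,np.array(K["tens"])/1000),proj(c,o["position"]+np.array(o["ee_rot"])[:,2]*.107))
cv2.imwrite("pics/e.png",cv2.resize(cv2.imread("pics/w5.png")[150:250,225:375],None,fx=5,fy=5,interpolation=cv2.INTER_CUBIC))
E
```

```text
t 9.73 Fn -0.71 [-0.45 -1.33 -1.03]
tens 0 tool shift [ 2.2  0.3 -2.7] zerr [0.001 0.    1.   ] [-0.054  0.998 -0.025]
[276.62189946 207.83805011] [276.21465399 209.42939264]
```

View pics/e.png

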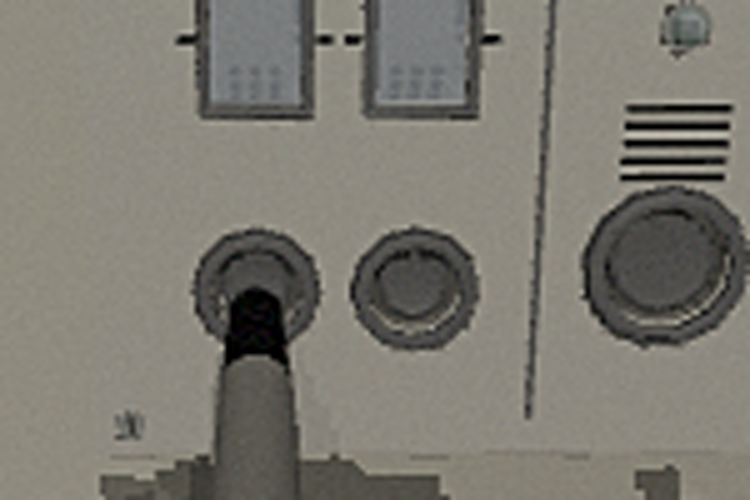

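Laterally the foot is centred (crop column 257 for both), but it sits about 4 mm downslope of the collar's centre. I'll back out, shift 4 mm upslope, then go in.

Request:
arm_command:
  targets:
    - [0,0,-5,0,0,0,8]
    - [4,0,0,0,0,0,8]
    - [0,0,0,0,0,0,8]
    - [0,0,2,0,0,0,8]
    - [0,0,2,0,0,0,8]
    - [0,0,2,0,0,0,8]
    - [0,0,0,0,0,0,8]

```text
t: 10.32
position: [0.4794, -0.0549, 0.1515]
ee_rot: [[0.905, 0.06, 0.421], [0.054, -0.998, 0.025], [0.422, -0.0, -0.907]]
ft_force: [-0.2, -0.5, 1.9]
gripper_width: 0.0107
grasp_force: 40.0
```

Run:
```python
from k import *
c=look("wrist",[],"w6.png");st("tens")
cv2.imwrite("pics/f.png",cv2.resize(cv2.imread("pics/w6.png")[150:250,225:375],None,fx=5,fy=5,interpolation=cv2.INTER_CUBIC))
```

```text
t 10.37 Fn 1.23 [-0.25 -0.45  1.22]
tens 0 tool shift [-1.8  0.4 -3.7] zerr [0.001 0.    1.   ] [-0.054  0.998 -0.025]
```

View pics/f.png

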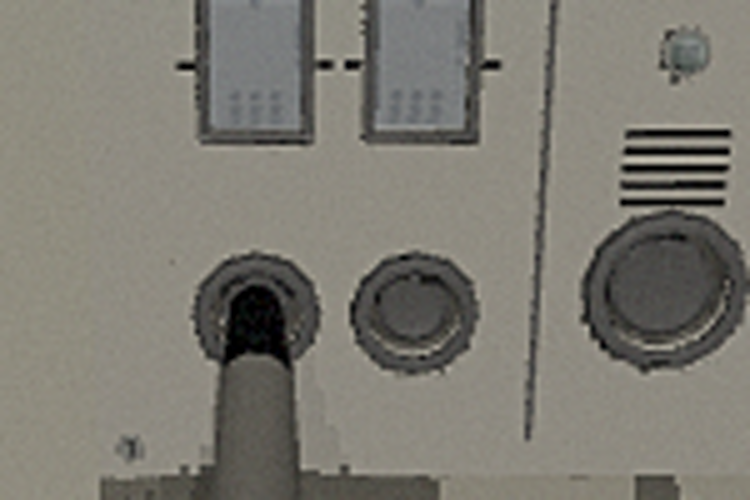

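Foot now sits inside the collar on the tens key (tip at crop (257,287)), with about 1 N. Pressing slowly.

Request:
arm_command:
  targets:
    - [0.5,0,0.7,0,0,0,8]
    - [0,0,0.7,0,0,0,8]
    - [0,0,0.7,0,0,0,8]
    - [0,0,0.7,0,0,0,8]
    - [0,0,0.7,0,0,0,8]
    - [0,0,0.7,0,0,0,8]
    - [0,0,0.6,0,0,0,8]
    - [0,0,0.6,0,0,0,8]
    - [0,0,0,0,0,0,8]

```text
t: 11.12
position: [0.4824, -0.0549, 0.1473]
ee_rot: [[0.905, 0.06, 0.422], [0.054, -0.998, 0.025], [0.422, 0.0, -0.906]]
ft_force: [-1.7, -0.3, 2.7]
gripper_width: 0.0106
grasp_force: 40.0
```

```bash
python3 -c "
from k import *
st('tens');r.capture('wrist');st('tens')"
```

```text
t 11.12 Fn 3.17 [-1.69 -0.27  2.71]
tens 0 tool shift [-2.6  0.3 -8.8] zerr [ 0.001 -0.     1.   ] [-0.054  0.998 -0.025]
t 11.17 Fn 3.8 [-2.08 -0.63  3.21]
tens 0 tool shift [-2.6  0.3 -8.8] zerr [ 0.001 -0.     1.   ] [-0.054  0.998 -0.025]
```

Travel ~5 mm, 3.5 N. Consistent; continue.

Request:
arm_command:
  targets:
    - [0,0,0.6,0,0,0,8]
    - [0,0,0.6,0,0,0,8]
    - [0,0,0.5,0,0,0,8]
    - [0,0,0.5,0,0,0,8]
    - [0,0,0.4,0,0,0,8]
    - [0,0,0,0,0,0,8]

```text
t: 11.67
position: [0.4835, -0.0548, 0.145]
ee_rot: [[0.905, 0.06, 0.422], [0.054, -0.998, 0.025], [0.422, 0.0, -0.906]]
ft_force: [-2.1, -0.7, 4.7]
gripper_width: 0.0106
grasp_force: 40.0
```

```bash
python3 -c "
from k import *
st('tens');r.capture('wrist');st('tens')"
```

```text
t 11.67 Fn 5.19 [-2.07 -0.67  4.74]
tens 0 tool shift [ -2.6   0.3 -11.4] zerr [ 0.001 -0.     1.   ] [-0.054  0.998 -0.025]
t 11.72 Fn 3.88 [-1.15 -0.5   3.74]
tens 0 tool shift [ -2.6   0.3 -11.4] zerr [ 0.001 -0.     1.   ] [-0.054  0.998 -0.025]
```

Request:
arm_command:
  targets:
    - [0,0,0.4,0,0,0,8]
    - [0,0,0.4,0,0,0,8]
    - [0,0,0,0,0,0,8]

```text
t: 11.97
position: [0.4842, -0.0549, 0.1449]
ee_rot: [[0.904, 0.06, 0.423], [0.054, -0.998, 0.025], [0.423, 0.0, -0.906]]
ft_force: [-4.4, 0.2, 6.3]
gripper_width: 0.0105
grasp_force: 40.0
```

Request:
arm_command:
  targets:
    - [0,0,0.3,0,0,0,8]
    - [0,0,0,0,0,0,8]

```text
t: 12.13
position: [0.4846, -0.0549, 0.145]
ee_rot: [[0.904, 0.06, 0.423], [0.054, -0.998, 0.025], [0.424, 0.0, -0.906]]
ft_force: [-4.1, -0.5, 9.2]
gripper_width: 0.0107
grasp_force: 40.0
```

```bash
python3 -c "
from k import *
st('tens');r.capture('wrist');st('tens')"
```

```text
t 12.13 Fn 10.02 [-4.06 -0.53  9.15]
tens 0 tool shift [ -3.6   0.1 -11.9] zerr [-0.001 -0.001  1.   ] [-0.054  0.998 -0.025]
t 12.18 Fn 10.69 [-5.59  0.43  9.21]
tens 0 tool shift [ -3.5   0.1 -11.9] zerr [-0.001 -0.     1.   ] [-0.054  0.998 -0.025]
```

Hard stop reached at 10 N, 8 mm travel. Release, and go over the units key.

Request:
arm_command:
  targets:
    - [0,0,-1.5,0,0,0,8]
    - [0,0,-3,0,0,0,8]
    - [0,0,-5,0,0,0,8]
    - [0,0,-6,0,0,0,8]
    - [0,0,-6,0,0,0,8]
    - [0,9,0,0,0,0,8]
    - [0,10,0,0,0,0,8]
    - [0,9,0,0,0,0,8]
    - [0,0,0,0,0,0,8]
    - [0,0,0,0,0,0,8]

```text
t: 13.02
position: [0.4763, -0.0835, 0.1636]
ee_rot: [[0.905, 0.058, 0.422], [0.053, -0.998, 0.025], [0.422, -0.0, -0.906]]
ft_force: [0.1, -0.3, -0.7]
gripper_width: 0.0111
grasp_force: 40.0
```

```bash
cat >> k.py <<'E'
# windows in w6 (full px)
def dials():
    c=r.capture("wrist"); g=cv2.cvtColor(c["image"],cv2.COLOR_RGB2GRAY)
    fp=lambda s,t: np.array([541.2,-87.6,63])/1000+1e-3*np.array([[np.cos(.06),-np.sin(.06),0],[np.sin(.06),np.cos(.06),0],[0,0,1]])@np.array([s*.906,t,s*.423])
    for t in (35.8,7.8):   # window centre s ~ 22..24
        q=np.float32([proj(c,fp(s,tt)) for s,tt in((36,t+12),(36,t-12),(8,t-12),(8,t+12))])
        w=cv2.warpPerspective(g,cv2.getPerspectiveTransform(q,np.float32([[0,0],[24,0],[24,24],[0,24]])),(24,24))
        print("\n".join("".join(" .:-=+*#%@"[9-min(9,int(v)//20)] for v in row) for row in w)); print("----")
E
python3 -c "
from k import *
st('units');dials()
o=r.get_obs();print(o['t'])"
```

```text
t 13.02 Fn -0.68 [ 0.13 -0.27 -0.7 ]
units 0 tool shift [-2.5  0.1  9.2] zerr [ 0.001 -0.     1.   ] [-0.053  0.998 -0.025]
:=*#=-=============#*=::
:=**---------------+*=::
:+**----------===--+*=::
:+*#----------===--**=::
:+*#--------------=**=::
:+**--------------=**-::
:***=-------------=*+-:-
:***=-------------=**-::
:**+-------===-----+*=--
%#*+-------==-----=+*#%@
-**+=-------------=+*=--
:+*+=-------------=+*-::
:+**=-------------=+*-::
:-*+=-------------=+*+:-
:-**=--------------+*=:-
:=*#=--------------+*=:-
:=**-----------=---+*=::
:=**-----==--------+*=::
:=**---------------+*=::
:=*#++++++*++++++++**-::
:=*****************++=::
:-=============+++++=:::
-::::::::::::::::::::---
---:::--::-::--:---:::::
----
:+*+====-====-===-=**=::
:+**-------=------=**=::
:=**---------------*+-::
:+**--------------=#+-::
:=**--------------=#+-::
:+**--------------=*+-::
:=**--------------=*+-:-
:=**--------------=*+-::
-=**--------------=*+=-=
@#**-------------==**#%@
-=**---------------++-::
:+**---------------**=::
:+*+---------------**=:-
:+**---==-===-==---**=:-
:=**---==-===-==---**=:-
:=**--===-===-==---+*+:-
:=**---==-===-===--+*=::
:=**---==-=======--+*+::
:=*+--------------:+*+::
:=**+**++++++++++++**+::
:+*****************+++::
::-------------======-:-
-:-::::::::::::::::-::::
::--::::------:----:-:--
----
13.0667
```

The tens window now shows a dot in line with the marks. Pressing units.

Request:
arm_command:
  targets:
    - [0,0,5,0,0,0,8]
    - [0,0,4,0,0,0,8]
    - [0,0,2,0,0,0,8]
    - [0,0,1,0,0,0,8]
    - [0,0,0.7,0,0,0,8]
    - [0,0,0.7,0,0,0,8]
    - [0,0,0.7,0,0,0,8]
    - [0,0,0.7,0,0,0,8]
    - [0,0,0.7,0,0,0,8]
    - [0,0,0.7,0,0,0,8]
    - [0,0,0.6,0,0,0,8]
    - [0,0,0,0,0,0,8]

```text
t: 14.07
position: [0.4837, -0.0829, 0.1483]
ee_rot: [[0.905, 0.06, 0.422], [0.054, -0.998, 0.025], [0.422, 0.0, -0.906]]
ft_force: [-1.4, 1.1, 2.7]
gripper_width: 0.0105
grasp_force: 40.0
```

```bash
python3 -c "
from k import *
st('units');r.capture('wrist');st('units')"
```

```text
t 14.07 Fn 3.04 [-1.43  1.08  2.72]
units 0 tool shift [-2.7  0.3 -7.8] zerr [ 0.001 -0.     1.   ] [-0.054  0.998 -0.025]
t 14.12 Fn 2.76 [-1.57 -0.06  2.32]
units 0 tool shift [-2.7  0.3 -7.8] zerr [ 0.001 -0.     1.   ] [-0.054  0.998 -0.025]
```

Request:
arm_command:
  targets:
    - [0,0,0.6,0,0,0,8]
    - [0,0,0.6,0,0,0,8]
    - [0,0,0.6,0,0,0,8]
    - [0,0,0.6,0,0,0,8]
    - [0,0,0.6,0,0,0,8]
    - [0,0,0.5,0,0,0,8]
    - [0,0,0.4,0,0,0,8]
    - [0,0,0.4,0,0,0,8]
    - [0,0,0,0,0,0,8]

```text
t: 14.87
position: [0.4858, -0.0829, 0.1449]
ee_rot: [[0.904, 0.06, 0.422], [0.054, -0.998, 0.025], [0.423, 0.0, -0.906]]
ft_force: [-3.1, 1.1, 6.2]
gripper_width: 0.0104
grasp_force: 40.0
```

Request:
arm_command:
  targets:
    - [0,0,0.3,0,0,0,8]
    - [0,0,0,0,0,0,8]

```text
t: 15.03
position: [0.4861, -0.0829, 0.1449]
ee_rot: [[0.904, 0.06, 0.423], [0.054, -0.998, 0.025], [0.423, 0.0, -0.906]]
ft_force: [-4.4, 0.1, 7.0]
gripper_width: 0.0107
grasp_force: 40.0
```

```bash
python3 -c "
from k import *
st('units');r.capture('wrist');st('units')"
```

```text
t 15.03 Fn 8.15 [-4.4   0.1   6.95]
units 0 tool shift [ -3.5   0.1 -11.9] zerr [-0.    -0.001  1.   ] [-0.054  0.998 -0.025]
t 15.08 Fn 8.58 [-4.43  0.13  7.41]
units 0 tool shift [ -3.4   0.1 -11.9] zerr [-0.    -0.001  1.   ] [-0.054  0.998 -0.025]
```

Home (8.5 N at the stop). Release fully, check the dials.

Request:
arm_command:
  targets:
    - [0,0,-1.5,0,0,0,8]
    - [0,0,-3,0,0,0,8]
    - [0,0,-5,0,0,0,8]
    - [0,0,-5,0,0,0,8]
    - [0,0,-3,0,0,0,8]
    - [0,0,0,0,0,0,8]
    - [0,0,0,0,0,0,8]

```text
t: 15.67
position: [0.4782, -0.0833, 0.1602]
ee_rot: [[0.905, 0.06, 0.422], [0.054, -0.998, 0.025], [0.423, 0.0, -0.906]]
ft_force: [0.0, 0.2, -0.9]
gripper_width: 0.0108
grasp_force: 40.0
```

```bash
python3 -c "
from k import *
st('units');dials()"
```

```text
t 15.67 Fn -0.81 [ 0.    0.18 -0.88]
units 0 tool shift [-2.8  0.2  5.3] zerr [ 0.    -0.001  1.   ] [-0.054  0.998 -0.025]
:=**+==============**+::
:=**=--------------**=::
:+*+=----------==--**=::
:=*+-----------==--**=:-
:-**=--------------+*=::
:=*#---------------+*=::
:=**---------------**=:-
:=**---------------**-::
:=*#-------==------*+-::
@#**-------==-----=**%@@
=+**--------------=**=--
:=**---------------+*-::
:***=-------------=+*-::
:+**=-------------=+*-:-
:+**--------------=+*-:-
:-**=---=---------=**+::
:=**=-------------=+*=:-
:=**=--------------+*=:-
:-*+=---------=====+*=:-
:-**+=+++++*****++++*=:-
:-++****************+-::
:-------==---------==::-
:--:::::::::::--::::::--
:-::---::--:-----:-::--:
----
:=**===============**=::
:+**--------------=+*=::
:=**----------==--=+*=::
:+*+----------==--=+*=::
:+**--------------=+*=::
:+**--------------++*=::
:=**--------------+**=::
:+*+--------------=+*=::
-=*+------===-----=+*=--
@#**-------==-----=+*#@@
-+**--------------=+*+--
:+**--------------=+*=::
:-*+--------------=+*-::
:-**--------------=**-:-
:=*+--------------=**-::
:=*+-------=------=**+-:
:=*+----=----------+*-::
:=*+--------------=+*-:-
:=*+============---+*-::
:=**+++++***+********-:-
:=++++++++***+++*****=:-
::--------------=-----::
:---:-::::-:::::::::::--
::---------:::--:-:::--:
----
```

Dials 1-1. Second units press.

Request:
arm_command:
  targets:
    - [0,0,4,0,0,0,8]
    - [0,0,3,0,0,0,8]
    - [0,0,1.5,0,0,0,8]
    - [0,0,0.7,0,0,0,8]
    - [0,0,0.7,0,0,0,8]
    - [0,0,0.7,0,0,0,8]
    - [0,0,0.7,0,0,0,8]
    - [0,0,0.7,0,0,0,8]
    - [0,0,0.7,0,0,0,8]
    - [0,0,0.6,0,0,0,8]
    - [0,0,0.6,0,0,0,8]
    - [0,0,0.6,0,0,0,8]
    - [0,0,0.6,0,0,0,8]
    - [0,0,0.6,0,0,0,8]
    - [0,0,0.5,0,0,0,8]
    - [0,0,0.4,0,0,0,8]
    - [0,0,0.4,0,0,0,8]
    - [0,0,0.3,0,0,0,8]
    - [0,0,0,0,0,0,8]

```text
t: 17.3
position: [0.4859, -0.0829, 0.1449]
ee_rot: [[0.904, 0.06, 0.422], [0.054, -0.998, 0.025], [0.423, 0.0, -0.906]]
ft_force: [-3.4, 0.7, 5.7]
gripper_width: 0.0106
grasp_force: 40.0
```

```bash
python3 -c "
from k import *
st('units');r.capture('wrist');st('units')"
```

```text
t 17.3 Fn 6.63 [-3.42  0.67  5.75]
units 0 tool shift [ -3.3   0.2 -11.9] zerr [-0. -0.  1.] [-0.054  0.998 -0.025]
t 17.35 Fn 8.0 [-4.37  1.01  6.83]
units 0 tool shift [ -3.2   0.2 -11.9] zerr [-0. -0.  1.] [-0.054  0.998 -0.025]
```

Request:
arm_command:
  targets:
    - [0,0,0.2,0,0,0,8]
    - [0,0,-1.7,0,0,0,8]
    - [0,0,-3,0,0,0,8]
    - [0,0,-5,0,0,0,8]
    - [0,0,-6,0,0,0,8]
    - [0,0,-6,0,0,0,8]
    - [1,11,0,0,0,0,8]
    - [1,11,0,0,0,0,8]
    - [1,11,0,0,0,0,8]
    - [1,11,0,0,0,0,8]
    - [0,0,0,0,0,0,8]
    - [0,0,0,0,0,0,8]

```text
t: 18.35
position: [0.4825, -0.1273, 0.1657]
ee_rot: [[0.905, 0.058, 0.422], [0.053, -0.998, 0.025], [0.422, -0.0, -0.906]]
ft_force: [-0.0, 1.2, -0.2]
gripper_width: 0.0105
grasp_force: 40.0
```

```bash
python3 -c "
from k import *
st('start');dials()"
```

```text
t 18.35 Fn -0.19 [-0.04  1.16 -0.2 ]
start 0 tool shift [-2.7 -0.   9.5] zerr [ 0.001 -0.     1.   ] [-0.053  0.998 -0.025]
-=*#+++++++++++++++***:-
:=*#=--------------**+:-
:=*#=-====----====-**+:-
-+*#=-==-------===-**=:-
:=**=---=---------=**=:-
-+**=-----------=-=**---
-=**=-------------=+*---
-=**=-=-=---------=**=:-
:=**=-=-----=+-==--+*=::
#*+*=-===-=-===----**%##
=+*#=--==-=--------**+==
:=**=----===-=-=---+*=:-
:+**=--===-=----==-**+:-
:+**=------=----=-=+*=--
-***+--==------=--=**=--
-=**=-=-=====-===-=+*=--
-=**=--=====--===-=**=--
-=**=-------=-=-===+*=:-
:=*#=--------------+*+:-
:=*#*******#*******+*+:-
-=*********#####***#*=:-
------------------===---
---------:::-----:-:----
------------------------
----
:=**+=======++=====**+:-
-=*#=-=-----==--=--**=:-
-=*#--=------=-==--**=:-
:=**---------====--**=:-
:+**=--------------**=:-
-+**=---==---==----+*=:-
:+**=--====---=-=-=**=:-
:+**=--==---------=**=:-
:-*+=-==-==--===--=**=::
%%*+=---==----=---=+**%%
==**=-=-----=====-=**===
:=**=-===---=-=====**-:-
-=**=--=======----=**=:-
:=*#=--=-===-===---+*=:-
:=*#----=--=--==---+*=--
-+*#---=======--===+**:-
-=*#=--====-=====--**+:-
-+*#=--==-=======--+*+:-
-***=----=-------==+*=:-
-=**++++++++++****+**+:-
-=+***************#**+:-
-:----------------------
--------------::-:-:----
------------------------
----
```

```bash
cat >> k.py <<'E'
def dials2():
    g=0
    for _ in range(6): c=r.capture("wrist"); g=g+c["image"].astype(float).mean(2)/6
    g=cv2.GaussianBlur(g.astype(np.float32),(0,0),.6)
    fp=lambda s,t: np.array([541.2,-87.6,63])/1000+1e-3*np.array([[np.cos(.06),-np.sin(.06),0],[np.sin(.06),np.cos(.06),0],[0,0,1]])@np.array([s*.906,t,s*.423])
    for t in (35.8,7.8):
        q=np.float32([proj(c,fp(s,tt)) for s,tt in((36,t+12),(36,t-12),(8,t-12),(8,t+12))])
        w=cv2.warpPerspective(g,cv2.getPerspectiveTransform(q,np.float32([[0,0],[24,0],[24,24],[0,24]])),(24,24))[2:18,5:18]
        d=w-np.median(w); print("\n".join(" ".join("%3d"%v for v in row) for row in d)); print("----")
E
python3 -c "
from k import *
dials2()"
```

```text
0   1   0   1   0   0   0   0   1   0  -4 -11  -9
  0   0   0   0   0   1   1   0   0   0  -3  -9  -4
  0   0   0   0   0   0   0   0   0   0   0   0   1
  0   1   0   0   0   0   1   1   0   0   0   0   1
  0   0   0   0   0   0   0   0   0   0   0   1   1
  0   0   0   0   0   0   0  -2  -1   0   1   1   1
  0   0   0   0   0   0  -2 -11 -10  -1   1   1   0
  0   1   0   0   0   0  -1  -7  -6  -1   0   0   0
  0   0   0   0   0   0   0   0   0   0   0   0   0
  0   0   0   0   0   0   0   0   0   0   0   0   0
  0   0   0   0   0   0  -1  -1  -1  -1   0   0   0
  0   0   0   0   0   0   0   0   0   0   0   0   0
  0   1  -1  -1  -1   0   0  -1   0  -1   0   0   0
  0   1   0  -1  -1  -1  -1  -1  -1  -2   0   0  -1
  0   1   0  -1  -2  -2  -1  -1  -2  -2  -2  -1  -1
  0   1   0   0  -1  -1   0   0   0   0   0   0   0
----
  1   1   1   1   1   1   1   0   1  -2 -11 -10   0
  0   1   1   1   1   1   1   0   1   0  -5  -4   1
  1   0   0   0   0   1   1   1   1   1   1   1   2
  0   1  -1 -10 -10   0   1   1   1   1   1   1   2
  1   1  -1 -11  -9  -1   0   0   0   0   0   1   1
  0   1   0  -1   0   0   0   0   0   1   0   1   1
  0   0   0   0   0   0   0   0   0   0   0   1   0
  0   0   0   0   0   0   0   0   0   0  -1   0   0
  1   0   0   0   0   0   0   0   0  -2  -9  -6  -1
  1   0   0   0   0  -1   0   0   0  -3  -9  -7  -1
  2   0   0   0   0   0   0   0   0   0   0   0   0
  1   0   0   0   0   0   0   0   0   0   0   0   0
  1   0   0  -1   0   0   0  -2  -1  -1   0   0   0
  2   0  -1  -1  -1  -1  -3  -8  -7  -2  -1  -1   0
  1   0  -1  -1  -1  -2  -3  -7  -7  -3  -1  -1   0
  1   0  -1  -1  -1  -1  -1  -1  -1  -1  -1   0   0
----
```

Clear: one centred dot, and two diagonal dots: 1-2. Press start (4 mm travel).

Request:
arm_command:
  targets:
    - [0,0,5,0,0,0,8]
    - [0,0,4,0,0,0,8]
    - [0,0,2.5,0,0,0,8]
    - [0,0,1,0,0,0,8]
    - [0,0,0.6,0,0,0,8]
    - [0,0,0.6,0,0,0,8]
    - [0,0,0.5,0,0,0,8]
    - [0,0,0.5,0,0,0,8]
    - [0,0,0.5,0,0,0,8]
    - [0,0,0.5,0,0,0,8]
    - [0,0,0.5,0,0,0,8]
    - [0,0,0.4,0,0,0,8]
    - [0,0,0.4,0,0,0,8]
    - [0,0,0,0,0,0,8]

```text
t: 19.87
position: [0.4899, -0.1266, 0.1502]
ee_rot: [[0.905, 0.06, 0.422], [0.054, -0.998, 0.025], [0.423, 0.0, -0.906]]
ft_force: [-1.9, -0.4, 3.9]
gripper_width: 0.011
grasp_force: 40.0
```

```bash
python3 -c "
from k import *
st('start');r.capture('wrist');st('start')"
```

```text
t 19.87 Fn 4.34 [-1.88 -0.42  3.9 ]
start 0 tool shift [-2.9  0.3 -7.7] zerr [ 0. -0.  1.] [-0.054  0.998 -0.025]
t 19.92 Fn 4.21 [-1.88  0.09  3.78]
start 0 tool shift [-2.9  0.3 -7.7] zerr [ 0.001 -0.     1.   ] [-0.054  0.998 -0.025]
```

Request:
arm_command:
  targets:
    - [0,0,0.4,0,0,0,8]
    - [0,0,0.3,0,0,0,8]
    - [0,0,0,0,0,0,8]

```text
t: 20.17
position: [0.4906, -0.1268, 0.1502]
ee_rot: [[0.904, 0.06, 0.423], [0.054, -0.998, 0.025], [0.423, 0.001, -0.906]]
ft_force: [-3.6, 0.6, 6.8]
gripper_width: 0.0107
grasp_force: 40.0
```

Request:
arm_command:
  targets:
    - [0,0,0.2,0,0,0,8]
    - [0,0,0.2,0,0,0,8]

```text
t: 20.33
position: [0.491, -0.1268, 0.1502]
ee_rot: [[0.904, 0.06, 0.423], [0.054, -0.998, 0.025], [0.424, 0.001, -0.906]]
ft_force: [-5.7, -0.4, 10.2]
gripper_width: 0.0108
grasp_force: 40.0
```

```bash
python3 -c "
from k import *
st('start');r.capture('wrist');st('start')"
```

```text
t 20.33 Fn 11.7 [-5.73 -0.39 10.23]
start 0 tool shift [-3.9 -0.  -8.1] zerr [-0.001 -0.001  1.   ] [-0.054  0.998 -0.025]
t 20.38 Fn 10.82 [-5.09  0.36  9.58]
start 0 tool shift [-3.9 -0.1 -8.1] zerr [-0.001 -0.001  1.   ] [-0.055  0.998 -0.025]
```

Start key home. Retract and carry the pen over to the pot.

Request:
arm_command:
  targets:
    - [0,0,-1.5,0,0,0,8]
    - [0,0,-3,0,0,0,8]
    - [0,0,-5,0,0,0,8]
    - [0,0,-10,0,0,0,8]
    - [0,0,-20,0,0,0,8]
    - [0,0,-30,0,0,0,8]
    - [0,0,-25,0,0,0,8]
    - [0,-20,0,0,0,0,8]
    - [0,-35,0,0,0,0,8]
    - [0,-35,0,0,0,0,8]
    - [0,-35,0,0,0,0,8]
    - [0,-35,0,0,0,0,8]
    - [0,-30,0,0,0,0,8]
    - [0,-20,0,0,0,0,8]
    - [0,-5,0,0,0,0,8]
    - [0,0,0,0,0,0,8]
    - [0,0,0,0,0,0,8]

```text
t: 21.8
position: [0.4374, 0.0854, 0.2348]
ee_rot: [[0.905, 0.061, 0.422], [0.055, -0.998, 0.025], [0.422, 0.001, -0.906]]
ft_force: [0.0, -0.4, -0.1]
gripper_width: 0.0109
grasp_force: 40.0
```

```bash
python3 -c "
from k import *
c=look('wrist',['pot'],'w7.png');o=r.get_obs();print(o['t'],o['position'],np.round(o['ee_rot'],3).tolist())
print(proj(c,o['position']+np.array(o['ee_rot'])[:,2]*.107))
# predicted rim for candidates
for p in ((.476,.088),(.470,.088)):
  print([np.round(proj(c,(p[0]+.036*np.cos(a),p[1]+.036*np.sin(a),.094))) .tolist() for a in (0,1.57,3.14,4.71)])
cv2.imwrite('pics/g.png',cv2.resize(cv2.imread('pics/w7.png')[100:350,130:430],None,fx=2.4,fy=2.4,interpolation=cv2.INTER_CUBIC))
"
```

```text
wrist pot 0.73 [480.5  98.5  42.9] [267. 219.]
21.9 [0.43762414 0.08457213 0.23464714] [[0.905, 0.058, 0.421], [0.053, -0.998, 0.024], [0.422, 0.0, -0.907]]
[277.26748167 209.42791997]
[[278.0, 186.0], [241.0, 218.0], [273.0, 256.0], [311.0, 223.0]]
[[277.0, 192.0], [241.0, 224.0], [273.0, 262.0], [310.0, 229.0]]
```

View pics/g.png

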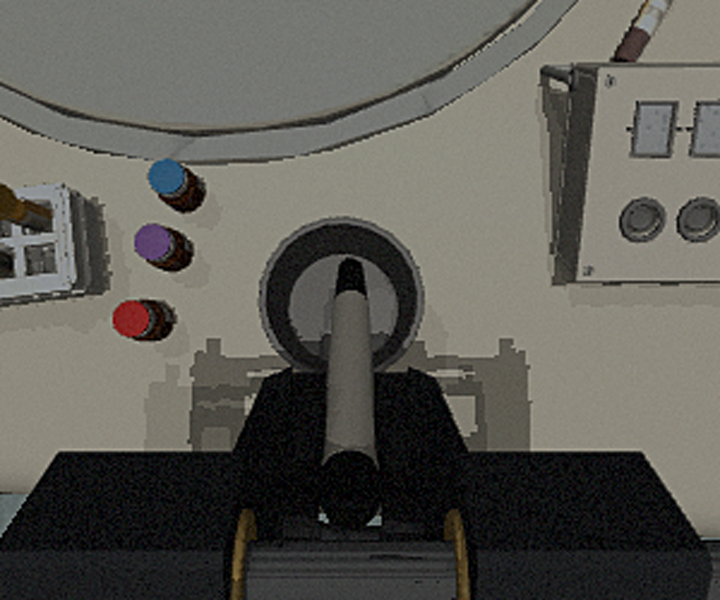

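The rim spans full px columns 238–307 with its top at row 190, so the pot axis is at about (472, 92). The pen foot is already over the mouth. Align, then straight down with the tilt kept.

Request:
arm_command:
  targets:
    - [7.9,-4.5,3.7,0,0,0,8]
    - [0,0,0,0,0,0,8]
    - [-8.4,0,18.1,0,0,0,8]
    - [-8.4,0,18.1,0,0,0,8]
    - [-8.4,0,18.1,0,0,0,8]
    - [-8.4,0,18.1,0,0,0,8]
    - [-8.4,0,18.1,0,0,0,8]
    - [-4.2,0,9.1,0,0,0,8]
    - [-3.4,0,7.2,0,0,0,8]
    - [0,0,0,0,0,0,8]
    - [0,0,0,0,0,0,8]

```text
t: 22.82
position: [0.4464, 0.0904, 0.1168]
ee_rot: [[0.905, 0.059, 0.421], [0.054, -0.998, 0.025], [0.422, 0.0, -0.907]]
ft_force: [0.7, 1.0, 0.3]
gripper_width: 0.0107
grasp_force: 40.0
```

```bash
python3 -c "
from k import *
c=look('wrist',['pot'],'w8.png');o=r.get_obs();print(o['t'],o['position'],o['ft_force'])
print([np.round(proj(c,(.472+.036*np.cos(a),.092+.036*np.sin(a),.094))) .tolist() for a in (0,1.57,4.71)])
look('scene',['pot','pen'],'s8.png');look('top',['pot','pen'],'t8.png')"
```

```text
wrist pot 0.96 [479.1  91.5  48. ] [277. 221.]
22.9167 [0.44724523 0.0907436  0.11815691] [ 0.69659448  1.50932632 -0.19733176]
[[280.0, 172.0], [220.0, 224.0], [333.0, 231.0]]
scene pot 0.8 [451.8 115.6  36.5] [305. 273.]
top pot 0.77 [479.2  91.7   8.3] [281. 218.]
top pen 0.44 [465.1  94.9  88.5] [280. 223.]
```

Request:
arm_command:
  targets:
    - [-1.7,0,3.6,0,0,0,8]
    - [-1.3,0,2.7,0,0,0,8]
    - [-0.8,0,1.8,0,0,0,8]
    - [-0.8,0,1.8,0,0,0,8]
    - [0,0,0,0,0,0,8]
    - [0,0,0,0,0,0,8]

```text
t: 23.72
position: [0.446, 0.0907, 0.1057]
ee_rot: [[0.905, 0.06, 0.421], [0.054, -0.998, 0.025], [0.422, 0.0, -0.907]]
ft_force: [0.5, -0.5, 0.4]
gripper_width: 0.0107
grasp_force: 40.0
```

Request:
arm_command:
  targets:
    - [-0.4,0,0.9,0,0,0,8]
    - [-0.4,0,0.9,0,0,0,8]
    - [0,0,0,0,0,0,8]

```text
t: 23.97
position: [0.4471, 0.0909, 0.105]
ee_rot: [[0.904, 0.06, 0.423], [0.054, -0.998, 0.026], [0.424, -0.0, -0.906]]
ft_force: [-3.1, 0.1, 5.9]
gripper_width: 0.0107
grasp_force: 40.0
```

Foot is on the pot floor (6 N). Ease off and open gently.

Request:
arm_command:
  targets:
    - [0.4,0,-0.8,0,0,0,8]
    - [0,0,0,0,0,0,8]
    - [0,0,0,0,0,0,12]
    - [0,0,0,0,0,0,13]
    - [0,0,0,0,0,0,15]
    - [0,0,0,0,0,0,20]
    - [0,0,0,0,0,0,30]
    - [0,0,0,0,0,0,40]
    - [0,0,0,0,0,0,40]
    - [0,0,0,0,0,0,40]

```text
t: 24.8
position: [0.4462, 0.0907, 0.1049]
ee_rot: [[0.905, 0.06, 0.422], [0.054, -0.998, 0.025], [0.422, 0.0, -0.906]]
ft_force: [-0.5, -0.5, -0.7]
gripper_width: 0.0399
grasp_force: 0.0
```

Request:
arm_command:
  targets:
    - [0,0,-4,0,0,0,40]
    - [0,0,-8,0,0,0,40]
    - [0,0,-15,0,0,0,40]
    - [0,0,-25,0,0,0,40]
    - [0,0,-30,0,0,0,40]
    - [0,0,-30,0,0,0,40]
    - [0,0,0,0,0,0,40]
    - [0,0,0,0,0,0,40]
    - [0,0,0,0,0,0,40]
    - [0,0,0,0,0,0,40]

```text
t: 25.63
position: [0.3982, 0.0877, 0.2049]
ee_rot: [[0.906, 0.06, 0.419], [0.054, -0.998, 0.025], [0.42, 0.0, -0.907]]
ft_force: [0.2, 0.7, -0.9]
gripper_width: 0.0402
grasp_force: 0.0
```

```bash
python3 -c "
from k import *
o=r.get_obs();print(o['t'],o['position'],o['ft_force'],o['gripper_width'])
c=look('wrist',['pot','pen','pen_head'],'w9.png')
look('scene',['pot','pen','pen_head'],'s9.png');look('top',['pot','pen','pen_head','vial_0'],'t9.png')
w=cv2.resize(cv2.imread('pics/w9.png')[100:340,130:430],(400,320));s=cv2.resize(cv2.imread('pics/s9.png')[180:340,220:420],(400,320))
t=cv2.resize(cv2.imread('pics/t9.png')[170:270,220:345],(400,260))
cv2.imwrite('pics/i.png',np.vstack([np.hstack([w,s]),cv2.copyMakeBorder(t,0,0,0,400,0)]))"
```

```text
25.6333 [0.39823341 0.08773846 0.20493572] [ 0.16291837  0.67812138 -0.87386088] 0.04016312804861937
wrist pot 0.95 [484.   93.9  42.8] [275. 179.]
wrist pen 0.55 [446.7  90.7 110.2] [276. 205.]
wrist pen_head 0.95 [443.9  94.1 109.1] [272. 208.]
scene pot 0.75 [439.1  90.7 108.8] [321. 245.]
scene pot 0.59 [463.3  96.1  59.9] [308. 256.]
scene pen 0.44 [445.3  93.6 104.9] [317. 246.]
scene pen_head 0.56 [435.6  91.7 108.9] [322. 247.]
top pot 0.78 [477.2  90.8   4.4] [281. 219.]
top pen 0.62 [454.8  94.   86.1] [280. 228.]
top pen_head 0.66 [454.1  94.3  86.7] [280. 228.]
top vial_0 0.62 [460.5 195.7  45. ] [236. 226.]
top vial_0 0.41 [528.8 181.5  44.4] [242. 197.]
```

```bash
python3 -c "
from k import *
a=r.capture('wrist')['image'].astype(int);[r.capture('wrist') for _ in range(4)];c=r.capture('wrist');b=c['image'].astype(int)
print(abs(cv2.blur((a-b).astype(np.float32),(5,5))).max())
g=b.mean(2)
for z,x in ((.130,.428),(.130,.440),(.120,.433)): print(np.round(proj(c,(x,.091,z))))
print('\n'.join(''.join(' .:-=+*#%@'[9-min(9,int(v)//20)] for v in row) for row in g[165:260:2,240:320]))"
```

```text
15.72
[275. 226.]
[276. 212.]
[275. 221.]
-:::+++#@%@%%@@%%%%%%%%%%%%%%%%%%%%%%%%%%%%%%%%%%%%%@@%%%%%%%@%%%%+++=::-::-:-::
:::+++*@%%%@%@%%@@%%%%%%%%%%%@%%%%%%%%%%%%%%%%%%%%%%%%%%%%%%%%%%@%@*=+=::-::---:
-:+*+*%%%@@%%%%%%%%%%%%@%%%%%%%%%%@%%%%%%%%@%%%%%%%%%@%%%%%%%%%%@%%%*=++::-:--::
:-*++%@@%%%%%%@%%%%%@%%%%%%%%%@%@%%%%@%%%%%%%@%%%%%@%%%%%%%%%%%@%%@%%++*=::::-::
:*++#@%%@%%%%%%%%%%%%%%%%@%%@%#**++++=+++#%%%@%%%%%%%%%%%%%%%%%%%%%%%#=+*:::::--
*++#@%%%%%@%%%%%%%%%%%%%@#*++++++++++++++++++++#@%@%%%%%%@@%%%%%%%@%@@#++=::-:--
*++%@%%%%%@@@%%%%%%%%@#=++++++++++++++++++++++++++*%%%%%%%%@%%%%%%%@%@#=+*::----
*++@%%%%%%%%%%%@%%%%*++++++++++++*@@@@#+++++++++++++*%@%%%%%%%%%%%%%%%%++++::::-
+++@%%@%%@%%%@%%%%*+++++++++++++*@@@@@@#++++++++++++++*#@%%%%%%%%%%%%%%++++:::-:
+++@%%%%@%@%%%%%#+++++++++++++++@@@@@@@@*++++++++++++++**%%%%@%%%@%%%@%++*=:-:-:
++*@%%%%%%%@@%%*++++++++++++++++@@@@@@@@#+++++++*+++++++**@%@%%%%%%%%%%++*=::::-
*++@@%%%%@%%%%#++++++++++++++++*#=+=+==*@+++++++++++++++++*%%%%%%%%%%@%=+*=:--::
=++%%@@%%%%@%%+++++++++++++++++*+++++++++*+++++=+++++++++++*%%%%%@%%%%#++#::----
=+++@
[... 2129 characters left out ...]
-------:::-::::-------------*+++*++*++++++++++++++++
++++++++++++++++++++++::--:--::-:::-:-:-----:-:::-::::--***+*+**++++++++++++++++
++++++++++++++++++++++++::-::::::-::-::::-:-::--:--:::-**++++*++++++++++++++++++
***********+++++++++++++:::::::::::::::::::-----------:***++++*+++++++++++++++++
***********++++++++++++++++*++++++++++++++************+*++++*+++++++++++++++++++
***********+++++++++++++++++++++++++++++++***********+++++++++++*+++++++++++++++
***********+++++++++++++++++++++++++*+++++****************##****++++++++*@%%@%%%
**********+++++++++++++:::::::::+:::::::::----::-------*********++*+++++*@@%@@@@
**********++++++++++++++++++++++*++++*+:::---***********+*****#*##++++++*@%@%@%@
```

The pen leans on the near rim with its head at px (276,224), which matches x≈0.43 (about 43 mm robot-side of the pot axis).

```bash
python3 -c "
from workcell import r
print(r.finish_job())"
```

```text
the job is handed in; nothing more can be done
None
```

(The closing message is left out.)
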